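# Set and lock the depth stop of a gauging stand

### The job

Set the depth stop of the gauging stand to the height of the thing that stands under it: push the stop rod down until its foot just touches the top of that thing, gently, and only then swing the clamp lever round to its end stop to lock the rod there. The thing must stay standing where it is with the foot still touching it, and everything else on the bench must be left alone.

Things in the scene. Friction and masses are not known exactly. Their poses are not given: they have to be found in the camera images.
- stop_rod: upright 14 mm steel stop rod. Origin: centre of the lower end of its dark collar, 92 to 105 mm above the worktop at the start, z up; it can go down to 22 mm. Below the collar a black rubber foot, 16 mm across, is screwed out by an unknown amount: its flat underside lies 10 to 18 mm below the origin. Friction holds the rod where it is left; with the clamp open 3 to 5 N slide it down.
- stop_rod_top (a point): centre of the flat top of the rod's black push knob (28 mm across, 13 mm high), on the rod's axis, 150 mm above the rod's origin. Push here straight down. The rubber foot is stiff: after touch the force climbs by 12 N per mm. The thing under the foot must never be pressed with more than 12 N.
- clamp_grip (a point): middle of the free part of the upright black handle post at the lever's end: 15 mm across, free for 15 mm above and 15 mm below this point, where it meets the flat steel lever arm (10 mm wide); 75 mm from the pivot. The lever swings level, just above the head.
- clamp_pivot (a point): point on the vertical axis of the clamp lever, at the same height as clamp_grip; 20 mm beside the rod's axis (on the stand's -y side).
- clamp_lever (a joint): angle of the clamp lever, rad, growing counter-clockwise seen from above. Near 0 (starts at 0 to 0.3): open, arm pointing away from the column. 1.5: end stop, locked (within 0.12 rad of it counts). Stays where it is left. Moving it takes 4 N at the handle when open, tightening to 6 to 7 N at the end stop.
- tin: square white coverslip tin, 35 x 35 mm, 18 mm high, loose; origin at the centre of its underside. One of tin, vial and sample_cup stands under the rod's foot, within 5 mm of its axis (it varies which); the other two stand elsewhere on the bench.
- vial: slim white vial with a ribbed screw cap, 23 mm across, 54 mm high, loose; origin at the centre of its underside.
- sample_cup: white lidded sample cup, 66 mm across, 68 mm high, loose; origin at the centre of its underside.
- stop_stand: the fixed gauging stand. Origin on the worktop straight below the rod's axis; +x points towards its column (28 mm thick, 110 mm from the rod's axis, 163 mm high) on a grey base block 96 x 110 x 22 mm; the aluminium head (109 to 145 mm above the worktop) reaches from the column to 16 mm past the rod's axis.
- amber_bottle: amber bottle with black cap, 48 mm across, 100 mm high, loose bystander; origin at the centre of its underside.
- tape_roll: roll of tape lying flat, 74 mm across, 19 mm high, loose bystander; origin at the centre of its underside.
There are look-alikes about, which are no part of the job. Of the things that look like the tin, take the one that is farthest to the robot's left at the start.

How it is judged:
By the outcome, as a careful person would: the job done as asked, in the order asked, and still so for the second after the job is handed in, with the robot touching nothing.
It also fails if it takes over 64 s, if anything falls off the work surface, if the arm or the gripper's body presses on something with over 40 N, if the wrist force passes 120 N, or if a joint passes its speed limit or range.

### The arm

A 6-joint arm with a two-finger parallel gripper is mounted at the origin on a cart in front of the work surface, level with it; the furniture and walls round the work are solid. World frame = base frame: x ahead of the robot, y to its left, z up, the work surface at z = 0. Lengths are in m, angles in rad, forces in N, time in s.
With the tool pointing down it reaches from about 0.375 to 0.975 m from the base axis. Payload 3.8 kg.
Tool frame: the origin (TCP) lies midway between the tips of the shut fingers; the grasp point (between the pads) lies 19 mm behind it; z points along the fingers, y is the line along which they close (so a half turn about z gives the same grasp; the last joint's range is limited). The gripper opens to 85 mm and grips with 20 to 120 N. Pads are 22 mm wide; open, the fingers measure 114 mm over their backs; the gripper's body (76 mm by 85 mm) begins 54 mm behind the grasp point. The pads swing forward as they close: fully open they stand 13 mm farther back than shut.
Start: joints at [-1.256, 0.264, 1.604, -0, 1.274, -0.037], TCP at [0.233, -0.634, 0.231] pointing down, gripper open.
Joint ranges: [-2.63, 2.63], [-0.94, 2.18], [0.31, 2.57], [-1.31, 4.45], [0, 2.66], [-2.55, 2.55]. Speed limits (rad/s): [2.57, 2.57, 3.14, 3.14, 3.14, 3.14].

### API

Orientations are given as a rotation vector (axis times angle).
In Python, from workcell import bot gives the robot as it stands.
- The arm moves only by the tool step_arm, never from a script. Its argument "motion" is a list of rows, each a list of 5 numbers: the finger opening in cm, from 0 to 8.54, then the shift along the tool's x, y, z in cm, then the turn about the tool's z in degrees. In form: [[claw, dx, dy, dz, twist], ...]. A call has 1 to 20 rows; each row is the pose to reach, as a shift and turn from the pose commanded when the call began, along the tool's axes at that moment; what a row does not reach only later rows make up. A row lasts 1/10 s, in which the tool goes at most 50 mm and 8.59 degrees, less where a joint would pass 70% of its speed; a pose out of reach is approached as far as the arm can. A call with a gripper value outside its range is refused whole. The fingers move at their own pace and stop on an object; "force" is the grip in N (left out, the last holds). Time passes only in rows, so rows that repeat a pose let the fingers close. It gives the time, the measured TCP pose, the force, the opening and the grip force at its end, in the units of the state.
- bot.read_state(): the state, without advancing time (a new reading comes with each control period).
- bot.read_camera(name): name is "scene" or "side" or "wrist"; returns (picture, depth): 480x640x3 uint8, red, green, blue; 480x640 float32, m along the optical axis (not along the pixel's ray), 0 where there is no reading.
- bot.calibration(name): a dict with "mtx" (3x3 intrinsics, pixels), "origin" and "orientation" of the camera in the world; the wrist camera has in their place "T_tool_cam" (4x4, takes a point from camera to tool coordinates, whose origin is the TCP and whose axes are the flange's). Camera axes: x right, y up, looking along -z (the intrinsics and any distortion apply to the point x, -y, -z); pixel columns grow to the right and rows downward; lengths in m; the calibration is good to about 2 mm. A picture is of the moment at which its call begins: read the wrist's pose just before it. calibration takes no time and is no camera call.
- bot.finish_job(): hands the job in; it is judged then, once.
The state is a dict: "time": time; "q": joint angles; "joint_vel": joint speeds; "joint_torque": joint torques, N m; "tool_pos": TCP position; "tcp_rot": TCP orientation; "wrist_force": force on the tool from outside, world axes, zero at the start; "torque": the same for the moment, N m; "width": opening from 0.0 (shut) to 1.0 (fully open); "grip_force": force on a finger pad.
Only numpy, scipy, OpenCV 4.12 (cv2) and the standard library are available. Lean on these libraries where they do the work, as an engineer would, in place of code of your own. Each camera call takes 0.05 s, during which the arm holds its last target. There are 200 camera calls.

## Working session

There is one attempt and no reset: what is moved stays moved. The work goes in short steps, Python scripts to look and compute and a tool call to move; the robot and the scene stay as the last step left them, time stands still between calls to the robot, and variables do not carry over. Pictures are saved under pics/ and viewed, at most 10 in all, crops included, and the job is handed in when it is done.

Besides the shell and the picture viewer there is one more tool, called after "Emit:" as a command line: name --pt "numbers of a row" for each row, then --argument value for the rest. step_arm: Moves the arm, as the interface text tells. Its arguments: {"type":"object","properties":{"motion":{"type":"array","items":{"type":"array","items":{"type":"number"}}},"force":{"type":"number"}},"required":["motion"]}

```bash
mkdir -p pics; cat > h.py <<'E'
import numpy as np, cv2
from scipy.spatial.transform import Rotation as R
from workcell import bot
def cam(name):
    s=bot.read_state(); im,d=bot.read_camera(name); c=bot.calibration(name); K=np.array(c['mtx'])
    if name=='wrist':
        T=np.eye(4);T[:3,:3]=R.from_rotvec(s['tcp_rot']).as_matrix();T[:3,3]=s['tool_pos'];T=T@np.array(c['T_tool_cam'])
    else:
        T=np.eye(4);o=np.array(c['orientation']);T[:3,:3]=o if o.shape==(3,3) else R.from_rotvec(o).as_matrix();T[:3,3]=c['origin']
    return im,d,K,T
def cloud(d,K,T):
    v,u=np.mgrid[:480,:640]
    p=np.stack([(u-K[0,2])/K[0,0]*d,-(v-K[1,2])/K[1,1]*d,-d],-1)
    P=p@T[:3,:3].T+T[:3,3];P[d==0]=np.nan
    return P
def ray(u,v,K,T,z):
    r=T[:3,:3]@np.array([(u-K[0,2])/K[0,0],-(v-K[1,2])/K[1,1],-1]);o=T[:3,3]
    return o+r*(z-o[2])/r[2]
E
python3 - <<'E'
from h import *
for n in('scene','side'):
    im,d,K,T=cam(n); cv2.imwrite(f'pics/{n}0.png',im[:,:,::-1]); np.savez(f'{n}0.npz',im=im,d=d,K=K,T=T)
    print(n,bot.calibration(n))
s=bot.read_state();print(s)
E
```

```text
scene {'mtx': array([[470.99631428,   0.        , 314.23885708],
       [  0.        , 470.99631428, 237.50631065],
       [  0.        ,   0.        ,   1.        ]]), 'origin': array([-0.02238484,  0.66154442,  1.05563506]), 'orientation': array([ 0.3176326 , -0.92046563, -2.28343568])}
side {'mtx': array([[552.45387037,   0.        , 321.55770112],
       [  0.        , 552.45387037, 241.32711888],
       [  0.        ,   0.        ,   1.        ]]), 'origin': array([ 0.25104551, -1.23526259,  0.81823768]), 'orientation': array([ 1.09373487, -0.1100758 , -0.18837069])}
{'time': 0.1, 'q': array([-1.25593324e+00,  2.64672833e-01,  1.60525363e+00,  2.46887118e-05,
        1.27371062e+00, -3.69138683e-02]), 'joint_vel': array([ 9.06822495e-05, -2.16200699e-03, -4.08561402e-03, -1.46080875e-04,
        1.68001521e-04, -3.56526730e-04]), 'joint_torque': array([ 5.62079622e-04, -5.16706860e+01, -3.68591809e+01, -9.03014802e-05,
        6.30144757e-03, -2.41490028e-05]), 'tool_pos': array([ 0.23237178, -0.63302737,  0.23008115]), 'tcp_rot': array([-3.09112774e+00, -5.49359151e-01,  4.07887620e-04]), 'wrist_force': array([ 0.23246628,  0.61159973, -0.10948999]), 'torque': array([ 0.00488203,  0.04470917, -0.02010216]), 'grip_force': 0.0, 'width': 0.9989354355552122}
```

View pics/scene0.png

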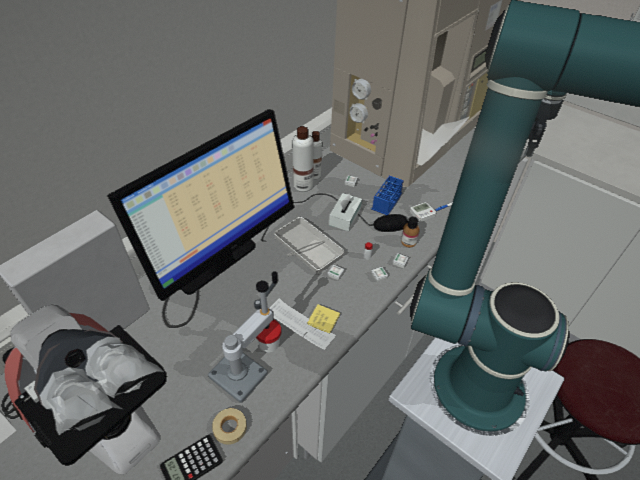

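View pics/side0.png

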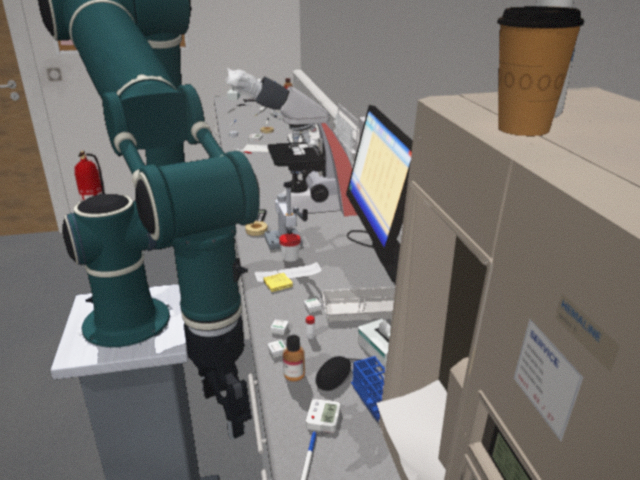

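The scene view shows the red-lidded cup (≈268,335) under the stand's head, so the cup is the thing being gauged. The column is at ≈(233,345), the rod's knob at ≈(262,287) and the clamp handle at ≈(274,275). The vial (368,248) and the tins (337,271), (380,273), (400,260) and (351,181) stand elsewhere. The side view agrees: cup at (290,245), below the rod. Next I'll enlarge the stand and measure it.

```bash
python3 - <<'E'
from h import *
f=np.load('scene0.npz');P=cloud(f['d'],f['K'],f['T']);im=f['im']
g=np.load('side0.npz')
a=cv2.resize(im[260:410,200:300],(400,600),interpolation=cv2.INTER_CUBIC)
b=cv2.resize(g['im'][165:285,250:330],(400,600),interpolation=cv2.INTER_CUBIC)
cv2.imwrite('pics/crop0.png',np.hstack([a,b])[:,:,::-1])
for v in range(268,400,6):
    print(v,[ (u,*np.round(P[v,u]*1000).astype(int)) for u in range(216,292,8) if np.isfinite(P[v,u,2]) and P[v,u,2]>.03])
E
```

```text
268 [(216, np.int64(724), np.int64(184), np.int64(36))]
274 [(272, np.int64(498), np.int64(182), np.int64(191))]
280 [(272, np.int64(499), np.int64(182), np.int64(167))]
286 [(256, np.int64(471), np.int64(257), np.int64(241)), (264, np.int64(454), np.int64(248), np.int64(247)), (272, np.int64(493), np.int64(190), np.int64(157))]
292 [(264, np.int64(456), np.int64(249), np.int64(225))]
298 [(264, np.int64(457), np.int64(249), np.int64(202))]
304 [(256, np.int64(481), np.int64(255), np.int64(162)), (264, np.int64(458), np.int64(250), np.int64(179))]
310 [(264, np.int64(458), np.int64(252), np.int64(157)), (272, np.int64(452), np.int64(234), np.int64(144))]
316 [(256, np.int64(467), np.int64(271), np.int64(145)), (264, np.int64(452), np.int64(259), np.int64(147)), (272, np.int64(447), np.int64(240), np.int64(131))]
322 [(248, np.int64(469), np.int64(294), np.int64(146)), (256, np.int64(455), np.int64(282), np.int64(146)), (264, np.int64(446), np.int64(266), np.int64(137)), (272, np.int64(466), np.int64(224), np.int64(68))]
328 [(240, np.int64(472), np.int64(316), np.int64(143)), (248, n
[... 1001 characters left out ...]
64(451), np.int64(271), np.int64(32)), (272, np.int64(436), np.int64(258), np.int64(32))]
352 [(224, np.int64(459), np.int64(377), np.int64(133)), (232, np.int64(439), np.int64(370), np.int64(147)), (240, np.int64(434), np.int64(354), np.int64(131))]
358 [(232, np.int64(440), np.int64(373), np.int64(124)), (240, np.int64(443), np.int64(351), np.int64(90))]
364 [(232, np.int64(451), np.int64(370), np.int64(79)), (240, np.int64(441), np.int64(355), np.int64(71))]
370 [(232, np.int64(455), np.int64(370), np.int64(47)), (240, np.int64(441), np.int64(358), np.int64(47))]
376 [(232, np.int64(449), np.int64(378), np.int64(37)), (240, np.int64(437), np.int64(364), np.int64(32))]
382 []
388 []
394 []
```

View pics/crop0.png

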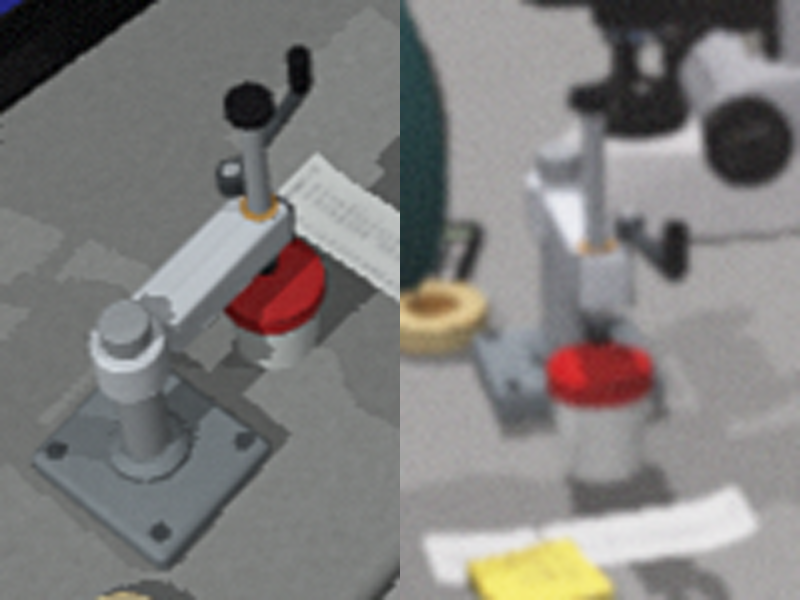

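The crops show the knob with the rod below it, the lever with its upright post pointing away from the column, and the foot above the cup's red lid. There is only one such stand and cup, so nothing is ambiguous. Rough positions: rod axis ≈ (0.462,0.248), knob top z≈0.248, post ≈ (0.498,0.182). I'll plan the approach from these.

```bash
cat >> h.py <<'E'
def rel(p,yaw=None):
    s=bot.read_state();M=R.from_rotvec(s['tcp_rot']).as_matrix()
    return np.round(M.T@(np.array(p)-s['tool_pos'])*100,2)
E
python3 - <<'E'
from h import *
print(np.round(bot.calibration('wrist')['T_tool_cam'],3))
s=bot.read_state();print(np.round(R.from_rotvec(s['tcp_rot']).as_matrix(),3))
for p in [(.40,-.45,.40),(.56,-.15,.40),(.48,.17,.40)]: print(rel(p))
E
```

```text
[[ 0.     0.961  0.275  0.069]
 [ 1.    -0.    -0.    -0.   ]
 [-0.     0.275 -0.961 -0.142]
 [ 0.     0.     0.     1.   ]]
[[ 0.939  0.345 -0.001]
 [ 0.345 -0.939  0.002]
 [ 0.    -0.002 -1.   ]]
[ 22.04 -11.44 -16.97]
[ 47.4  -34.09 -16.92]
[ 50.92 -66.89 -16.85]
```

Emit:
step_arm --pt "2 3 -2 -4 0" --pt "2 7 -4 -8 0" --pt "2 11 -6 -12 0" --pt "2 15 -8 -15 -5" --pt "2 19 -10 -17 -10" --pt "2 23 -12 -17 -16" --pt "2 27 -15 -17 -24" --pt "2 31 -19 -17 -32" --pt "2 35 -23 -17 -40" --pt "2 39 -27 -17 -48" --pt "2 43 -31 -17 -56" --pt "2 47 -34 -17 -62" --pt "2 48.5 -38 -17 -67" --pt "2 49 -42 -17 -72" --pt "2 49.5 -46 -17 -77" --pt "2 50 -50 -17 -82" --pt "2 50.3 -54 -17 -82" --pt "2 50.6 -58 -17 -82" --pt "2 50.8 -62 -17 -82" --pt "2 50.9 -66 -17 -82"

```text
time: 2.1
tool_pos: [0.482, 0.1628, 0.4008]
tcp_rot: [-1.973, -2.444, 0.001]
wrist_force: [0.1, 0.1, -0.5]
width: 0.233
grip_force: 0.0
```

Emit:
step_arm --pt "0 0 0 0 0" --pt "0 0 0 0 0" --pt "0 0 0 0 0" --pt "0 0 0 0 0"

```text
time: 2.5
tool_pos: [0.4834, 0.1601, 0.4011]
tcp_rot: [1.976, 2.442, -0.001]
wrist_force: [1.2, 0.1, -0.2]
width: 0.002
grip_force: 0.0
```

```bash
python3 - <<'E'
from h import *
im,d,K,T=cam('wrist');P=cloud(d,K,T);cv2.imwrite('pics/w1.png',im[:,:,::-1]);np.savez('w1.npz',im=im,d=d,K=K,T=T)
s=bot.read_state();print(s['time'],s['tool_pos'],s['q'],s['wrist_force'])
m=(im.max(2)<70)&(P[...,2]>.15)
n,l,st,c=cv2.connectedComponentsWithStats(m.astype(np.uint8))
for i in range(1,n):
    if st[i,4]>40: q=P[l==i];print(st[i],c[i].round(1),np.nanmedian(q,0).round(4),np.nanpercentile(q[:,2],[2,98]).round(4))
E
```

```text
2.55 [0.48340823 0.16015516 0.40110763] [ 2.71192375e-01 -1.12203929e-01  1.70132175e+00 -2.69726833e-04
  1.55278615e+00  6.09956707e-02] [-0.1092745   0.27432483  0.06203104]
[    0     0   640   480 69365] [330.8 398.3] [0.4846 0.1731 0.4772] [0.1562 0.4985]
[295  94  33  34 869] [310.2 110.4] [0.4597 0.2474 0.2429] [0.2414 0.2443]
[325 187  11  16 138] [330.1 194.7] [0.4937 0.1778 0.1881] [0.1672 0.1894]
```

View pics/w1.png

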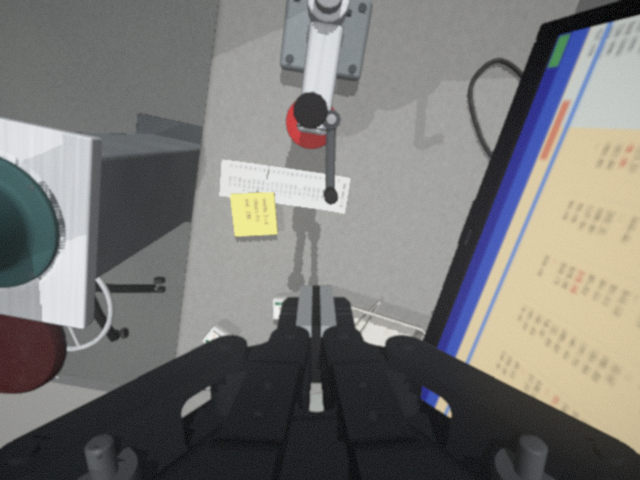

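The wrist view shows the knob at (310,110), the lever pivot at (333,118) and the post at (330,195). The knob top is at (0.460,0.247,0.243), which is within the 0.242–0.255 allowed. The post top is at z≈0.19.

```bash
python3 - <<'E'
from h import *
f=np.load('w1.npz');K,T=f['K'],f['T']
print('knob',ray(310.5,110.5,K,T,.2425),'pivot',ray(333,118.5,K,T,.165),'post',ray(330.5,196.5,K,T,.1895),'col',ray(327,5,K,T,.163))
s=bot.read_state();print(rel((.460,.247,.253)),np.round(R.from_rotvec(s['tcp_rot']).as_matrix(),3))
E
```

```text
knob [0.45997716 0.24733545 0.2425    ] pivot [0.48126266 0.24955913 0.165     ] post [0.4942297  0.17648671 0.1895    ] col [0.45380406 0.34552883 0.163     ]
[ 8.99 -0.47 14.81] [[-0.209  0.978 -0.   ]
 [ 0.978  0.209 -0.   ]
 [-0.    -0.    -1.   ]]
```

Emit:
step_arm --pt "0 4.5 -0.2 0 0" --pt "0 9 -0.5 0 0" --pt "0 9 -0.5 0 0" --pt "0 9 -0.5 4 0" --pt "0 9 -0.5 8 0" --pt "0 9 -0.5 11 0" --pt "0 9 -0.5 13 0" --pt "0 9 -0.5 14.4 0" --pt "0 9 -0.5 14.8 0" --pt "0 9 -0.5 14.8 0" --pt "0 9 -0.5 14.8 0"

```text
time: 3.65
tool_pos: [0.4601, 0.2484, 0.2548]
tcp_rot: [1.974, 2.443, 0.003]
wrist_force: [-0.4, 0.6, -0.1]
width: -0.001
grip_force: 0.0
```

Emit:
step_arm --pt "0 0 0 0.1 0" --pt "0 0 0 0.2 0" --pt "0 0 0 0.3 0" --pt "0 0 0 0.4 0" --pt "0 0 0 0.5 0" --pt "0 0 0 0.6 0" --pt "0 0 0 0.7 0" --pt "0 0 0 0.7 0" --pt "0 0 0 0.7 0"

```text
time: 4.55
tool_pos: [0.4591, 0.2483, 0.2462]
tcp_rot: [-1.974, -2.444, 0.0]
wrist_force: [-0.2, 0.2, 0.1]
width: -0.004
grip_force: 0.0
```

Emit:
step_arm --pt "0 0 0 0.1 0" --pt "0 0 0 0.2 0" --pt "0 0 0 0.3 0" --pt "0 0 0 0.4 0" --pt "0 0 0 0.5 0" --pt "0 0 0 0.6 0" --pt "0 0 0 0.6 0" --pt "0 0 0 0.6 0"

```text
time: 5.35
tool_pos: [0.4592, 0.2483, 0.2403]
tcp_rot: [1.974, 2.444, 0.0]
wrist_force: [-1.1, -0.5, 2.8]
width: 0.004
grip_force: 1.2
```

Emit:
step_arm --pt "0 0 0 0.05 0" --pt "0 0 0 0.1 0" --pt "0 0 0 0.15 0" --pt "0 0 0 0.2 0" --pt "0 0 0 0.2 0" --pt "0 0 0 0.2 0"

```text
time: 5.95
tool_pos: [0.4592, 0.2483, 0.2382]
tcp_rot: [1.974, 2.444, 0.0]
wrist_force: [-0.1, -0.5, 2.1]
width: 0.0
grip_force: 1.1
```

Emit:
step_arm --pt "0 0 0 0.05 0" --pt "0 0 0 0.1 0" --pt "0 0 0 0.15 0" --pt "0 0 0 0.15 0" --pt "0 0 0 0.15 0"

```text
time: 6.45
tool_pos: [0.4592, 0.2482, 0.2367]
tcp_rot: [1.974, 2.444, 0.0]
wrist_force: [-0.1, -0.7, 2.5]
width: -0.002
grip_force: 1.1
```

Emit:
step_arm --pt "0 0 0 0.035 0" --pt "0 0 0 0.035 0" --pt "0 0 0 0.035 0"

```text
time: 6.75
tool_pos: [0.4592, 0.2482, 0.2365]
tcp_rot: [1.974, 2.444, 0.0]
wrist_force: [-0.3, -0.3, 2.5]
width: -0.003
grip_force: 1.3
```

Emit:
step_arm --pt "0 0 0 0.035 0" --pt "0 0 0 0.035 0" --pt "0 0 0 0.035 0"

```text
time: 7.05
tool_pos: [0.4591, 0.2483, 0.2361]
tcp_rot: [-1.974, -2.444, -0.0]
wrist_force: [0.1, 0.0, 2.4]
width: 0.0
grip_force: 1.3
```

Emit:
step_arm --pt "0 0 0 0.035 0" --pt "0 0 0 0.035 0" --pt "0 0 0 0.035 0"

```text
time: 7.35
tool_pos: [0.4592, 0.2483, 0.2357]
tcp_rot: [1.974, 2.444, 0.0]
wrist_force: [-0.2, 0.9, 1.9]
width: 0.001
grip_force: 1.3
```

Emit:
step_arm --pt "0 0 0 0.035 0" --pt "0 0 0 0.035 0" --pt "0 0 0 0.035 0"

```text
time: 7.65
tool_pos: [0.4592, 0.2483, 0.2354]
tcp_rot: [1.974, 2.444, 0.0]
wrist_force: [0.5, -0.4, 2.9]
width: -0.001
grip_force: 1.3
```

Emit:
step_arm --pt "0 0 0 0.035 0" --pt "0 0 0 0.035 0" --pt "0 0 0 0.035 0"

```text
time: 7.95
tool_pos: [0.4592, 0.2483, 0.235]
tcp_rot: [1.974, 2.444, 0.0]
wrist_force: [0.2, -0.4, 2.1]
width: -0.002
grip_force: 1.3
```

Emit:
step_arm --pt "0 0 0 0.035 0" --pt "0 0 0 0.035 0" --pt "0 0 0 0.035 0"

```text
time: 8.25
tool_pos: [0.4592, 0.2483, 0.2347]
tcp_rot: [1.974, 2.444, 0.0]
wrist_force: [-0.5, -0.4, 2.3]
width: -0.0
grip_force: 1.3
```

Emit:
step_arm --pt "0 0 0 0.035 0" --pt "0 0 0 0.035 0" --pt "0 0 0 0.035 0"

```text
time: 8.55
tool_pos: [0.4592, 0.2483, 0.2343]
tcp_rot: [1.974, 2.444, 0.0]
wrist_force: [-0.1, -0.2, 2.2]
width: 0.0
grip_force: 1.3
```

Emit:
step_arm --pt "0 0 0 0.035 0" --pt "0 0 0 0.035 0" --pt "0 0 0 0.035 0"

```text
time: 8.85
tool_pos: [0.4592, 0.2483, 0.234]
tcp_rot: [1.974, 2.444, 0.0]
wrist_force: [-0.9, 0.7, 2.6]
width: -0.001
grip_force: 1.3
```

Emit:
step_arm --pt "0 0 0 0.035 0" --pt "0 0 0 0.035 0" --pt "0 0 0 0.035 0"

```text
time: 9.15
tool_pos: [0.4591, 0.2483, 0.2336]
tcp_rot: [-1.974, -2.444, 0.0]
wrist_force: [0.2, -0.8, 2.5]
width: 0.002
grip_force: 1.3
```

Emit:
step_arm --pt "0 0 0 0.035 0" --pt "0 0 0 0.035 0" --pt "0 0 0 0.035 0"

```text
time: 9.45
tool_pos: [0.4592, 0.2483, 0.2333]
tcp_rot: [1.974, 2.444, 0.0]
wrist_force: [-1.3, -0.4, 1.9]
width: 0.003
grip_force: 1.3
```

Emit:
step_arm --pt "0 0 0 0.035 0" --pt "0 0 0 0.035 0" --pt "0 0 0 0.035 0"

```text
time: 9.75
tool_pos: [0.4592, 0.2482, 0.2329]
tcp_rot: [-1.974, -2.444, 0.0]
wrist_force: [-0.4, 0.8, 2.3]
width: -0.001
grip_force: 1.3
```

Emit:
step_arm --pt "0 0 0 0.035 0" --pt "0 0 0 0.035 0" --pt "0 0 0 0.035 0"

```text
time: 10.05
tool_pos: [0.4592, 0.2483, 0.2326]
tcp_rot: [1.974, 2.444, 0.0]
wrist_force: [0.4, 0.0, 2.3]
width: 0.002
grip_force: 1.3
```

Emit:
step_arm --pt "0 0 0 0.035 0" --pt "0 0 0 0.035 0" --pt "0 0 0 0.035 0"

```text
time: 10.35
tool_pos: [0.4592, 0.2482, 0.2322]
tcp_rot: [1.974, 2.444, -0.0]
wrist_force: [0.3, 0.3, 3.3]
width: -0.002
grip_force: 1.3
```

Emit:
step_arm --pt "0 0 0 0.035 0" --pt "0 0 0 0.035 0" --pt "0 0 0 0.035 0"

```text
time: 10.65
tool_pos: [0.4592, 0.2483, 0.2319]
tcp_rot: [-1.974, -2.444, -0.0]
wrist_force: [1.0, -0.1, 2.2]
width: 0.0
grip_force: 1.3
```

Emit:
step_arm --pt "0 0 0 0.035 0" --pt "0 0 0 0.035 0" --pt "0 0 0 0.035 0"

```text
time: 10.95
tool_pos: [0.4592, 0.2483, 0.2315]
tcp_rot: [1.974, 2.444, 0.0]
wrist_force: [0.6, -1.2, 3.6]
width: -0.0
grip_force: 1.3
```

Emit:
step_arm --pt "0 0 0 0.035 0" --pt "0 0 0 0.035 0" --pt "0 0 0 0.035 0"

```text
time: 11.25
tool_pos: [0.4592, 0.2482, 0.2312]
tcp_rot: [1.974, 2.444, -0.0]
wrist_force: [0.4, -0.0, 2.7]
width: 0.001
grip_force: 1.3
```

Emit:
step_arm --pt "0 0 0 0.035 0" --pt "0 0 0 0.035 0" --pt "0 0 0 0.035 0"

```text
time: 11.55
tool_pos: [0.4592, 0.2483, 0.2308]
tcp_rot: [-1.974, -2.444, -0.0]
wrist_force: [0.6, -0.0, 3.0]
width: -0.003
grip_force: 1.4
```

Emit:
step_arm --pt "0 0 0 0.035 0" --pt "0 0 0 0.035 0" --pt "0 0 0 0.035 0"

```text
time: 11.85
tool_pos: [0.4592, 0.2483, 0.2307]
tcp_rot: [1.974, 2.444, 0.0]
wrist_force: [0.5, 0.2, 4.4]
width: 0.001
grip_force: 2.3
```

Emit:
step_arm --pt "0 0 0 0.02 0" --pt "0 0 0 0.02 0" --pt "0 0 0 0.02 0"

```text
time: 12.15
tool_pos: [0.4592, 0.2483, 0.2306]
tcp_rot: [1.974, 2.444, 0.0]
wrist_force: [0.7, -1.0, 5.2]
width: -0.001
grip_force: 2.7
```

Emit:
step_arm --pt "0 0 0 0.03 0" --pt "0 0 0 0.03 0" --pt "0 0 0 0.03 0"

```text
time: 12.45
tool_pos: [0.4592, 0.2483, 0.2306]
tcp_rot: [1.974, 2.444, 0.001]
wrist_force: [-1.0, -1.0, 5.8]
width: -0.002
grip_force: 3.1
```

The foot has touched: z stopped at 0.2306 while the force rose to about 5.8 N, of which the cup carries roughly 3 N. Now I'll retreat and work out the lever move.

Emit:
step_arm --pt "0 0 0 -0.3 0" --pt "0 0 0 -1 0" --pt "1 0 0 -3 0" --pt "4 0 0 -7 0" --pt "4 -3.5 0.9 -7 0" --pt "4 -7.5 1.8 -7 0" --pt "4 -7.5 1.8 -7 0" --pt "4 -7.5 1.8 -7 0" --pt "4 -7.5 1.8 -7 0"

```text
time: 13.35
tool_pos: [0.492, 0.1791, 0.2995]
tcp_rot: [-1.973, -2.443, 0.001]
wrist_force: [-0.1, 0.1, -0.1]
width: 0.47
grip_force: 0.0
```

```bash
python3 - <<'E'
from h import *
im,d,K,T=cam('wrist');P=cloud(d,K,T);cv2.imwrite('pics/w2.png',im[:,:,::-1])
s=bot.read_state();print(s['time'],s['tool_pos'],s['width'],s['wrist_force'])
m=(im.max(2)<70)&(P[...,2]>.15)&(P[...,2]<.26)
n,l,st,c=cv2.connectedComponentsWithStats(m.astype(np.uint8))
for i in range(1,n):
    if st[i,4]>60: q=P[l==i];print(st[i],c[i].round(1),np.nanmedian(q,0).round(4),np.nanpercentile(q[:,2],[2,98]).round(4))
E
```

```text
13.4 [0.49199637 0.17935661 0.29959626] 0.4688028470840208 [-0.24523793  0.00790808 -0.05754332]
[ 478    0  162  344 6033] [561.7 162.1] [0.6662 0.2725 0.1577] [0.1504 0.1633]
[ 264  106   47   49 1750] [286.3 129.8] [0.4597 0.2478 0.2297] [0.2283 0.2311]
[311 224  17  26 348] [319.1 237.2] [0.494  0.1791 0.1878] [0.1641 0.1895]
[439 415  16  34 287] [445.3 432.3] [0.657  0.0061 0.158 ] [0.1503 0.1629]
```

View pics/w2.png

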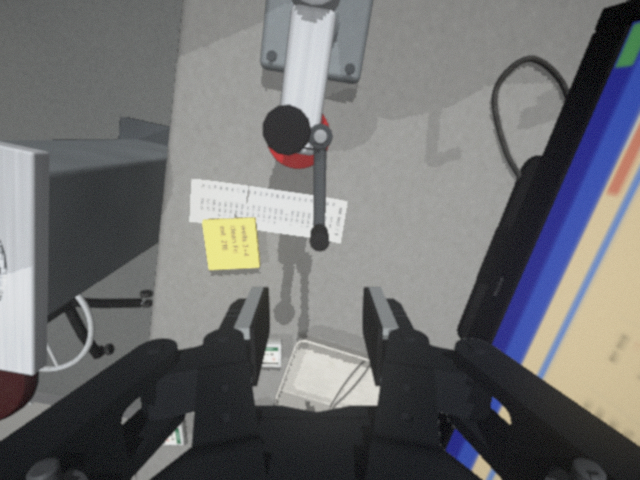

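The view shows the knob at (286,130) with its top now at 0.230 and the rod staying put. The post at (319,237) lies centred between the open fingers, and its world position is (0.494,0.178). I'll descend round it.

Emit:
step_arm --pt "4 -0.1 0.2 4 0" --pt "4 -0.1 0.2 8 0" --pt "4 -0.1 0.2 10 0" --pt "4 -0.1 0.2 12 0" --pt "4 -0.1 0.2 13.4 0" --pt "4 -0.1 0.2 13.4 0" --pt "2.6 -0.1 0.2 13.4 0" --pt "2.6 -0.1 0.2 13.4 0" --pt "2.6 -0.1 0.2 13.4 0" --pt "2.6 -0.1 0.2 13.4 0"

```text
time: 14.4
tool_pos: [0.4954, 0.1783, 0.1671]
tcp_rot: [1.973, 2.443, 0.002]
wrist_force: [-0.1, -0.0, -0.6]
width: 0.3
grip_force: 0.0
```

```bash
python3 - <<'E'
from h import *
s=bot.read_state();M=R.from_rotvec(s['tcp_rot']).as_matrix();print(s['tool_pos'],s['width'],s['wrist_force'],s['q'])
C=np.array([.4808,.2500]);p=s['tool_pos'][:2];r=p-C;print(np.hypot(*r),np.degrees(np.arctan2(r[1],r[0])),np.degrees(np.arctan2(M[1,1],M[0,1])))
a0=np.arctan2(r[1],r[0])
for k in range(0,96,5):
    a=a0+np.radians(k);q=C+.0745*np.array([np.cos(a),np.sin(a)]);d=M.T@np.array([*(q-p),0]);print(k,np.round(d*100,2)[:2],-k)
E
```

```text
[0.49539757 0.17834225 0.16709141] 0.3002805988106646 [-0.11596794 -0.00194008 -0.57084939] [ 2.98253901e-01  3.24731539e-02  1.99068340e+00 -1.52435962e-05
  1.11650749e+00  8.61156394e-02]
0.07312948621053952 -78.48569145511769 12.15500116132619
0 [-0.14 -0.  ] 0
5 [-0.12  0.65] -5
10 [-0.04  1.29] -10
15 [0.1  1.93] -15
20 [0.28 2.55] -20
25 [0.53 3.15] -25
30 [0.82 3.73] -30
35 [1.16 4.29] -35
40 [1.55 4.81] -40
45 [1.99 5.29] -45
50 [2.46 5.73] -50
55 [2.97 6.14] -55
60 [3.52 6.49] -60
65 [4.09 6.8 ] -65
70 [4.69 7.05] -70
75 [5.3  7.26] -75
80 [5.94 7.4 ] -80
85 [6.58 7.5 ] -85
90 [7.23 7.53] -90
95 [7.88 7.51] -95
```

Emit:
step_arm --pt "2.6 -0.12 0.3 0 -2.5" --pt "2.6 -0.12 0.65 0 -5" --pt "2.6 -0.08 0.97 0 -7.5" --pt "2.6 -0.04 1.29 0 -10" --pt "2.6 0.03 1.61 0 -12.5" --pt "2.6 0.1 1.93 0 -15" --pt "2.6 0.19 2.24 0 -17.5" --pt "2.6 0.28 2.55 0 -20" --pt "2.6 0.4 2.85 0 -22.5" --pt "2.6 0.53 3.15 0 -25" --pt "2.6 0.67 3.44 0 -27.5" --pt "2.6 0.82 3.73 0 -30" --pt "2.6 0.99 4.01 0 -32.5" --pt "2.6 1.16 4.29 0 -35" --pt "2.6 1.35 4.55 0 -37.5" --pt "2.6 1.55 4.81 0 -40" --pt "2.6 1.55 4.81 0 -40"

```text
time: 16.1
tool_pos: [0.5377, 0.2029, 0.1663]
tcp_rot: [-1.018, -2.971, 0.003]
wrist_force: [-4.1, -2.6, 3.5]
width: 0.307
grip_force: 2.2
```

```bash
cat > arc.py <<'E'
from h import *
import sys
# commanded frame ~ measured; print rows along the arc from here
s=bot.read_state();M=R.from_rotvec(s['tcp_rot']).as_matrix();print(s['tool_pos'],s['width'],s['wrist_force'],s['torque'])
C=np.array([.4808,.2500]);p=s['tool_pos'][:2];r=p-C;a0=np.arctan2(r[1],r[0]);print(np.hypot(*r),np.degrees(a0),np.degrees(np.arctan2(M[1,1],M[0,1])))
for k in np.arange(0,56,2.5):
    a=a0+np.radians(k);q=C+.0745*np.array([np.cos(a),np.sin(a)]);d=M.T@np.array([*(q-p),0]);print(k,np.round(d*100,2)[:2])
E
python3 arc.py
```

```text
[0.53771177 0.20286242 0.16627778] 0.30737119248772 [-4.11436994 -2.58271909  3.4891003 ] [-0.45047583  0.6141062   0.01691992]
0.07389791354981882 -39.63349657920106 52.166504292915285
0.0 [-0.06 -0.  ]
2.5 [-0.06  0.32]
5.0 [-0.05  0.65]
7.5 [-0.03  0.97]
10.0 [0.01 1.29]
12.5 [0.07 1.62]
15.0 [0.13 1.93]
17.5 [0.21 2.25]
20.0 [0.31 2.56]
22.5 [0.42 2.87]
25.0 [0.54 3.17]
27.5 [0.67 3.46]
30.0 [0.82 3.75]
32.5 [0.98 4.04]
35.0 [1.15 4.31]
37.5 [1.34 4.58]
40.0 [1.53 4.84]
42.5 [1.74 5.09]
45.0 [1.96 5.33]
47.5 [2.18 5.56]
50.0 [2.42 5.79]
52.5 [2.67 6.  ]
55.0 [2.92 6.2 ]
```

Emit:
step_arm --pt "2.6 -0.06 0.32 -0.1 -2.5" --pt "2.6 -0.05 0.65 -0.1 -5" --pt "2.6 -0.03 0.97 -0.1 -7.5" --pt "2.6 0.01 1.29 -0.1 -10" --pt "2.6 0.07 1.62 -0.1 -12.5" --pt "2.6 0.13 1.93 -0.1 -15" --pt "2.6 0.21 2.25 -0.1 -17.5" --pt "2.6 0.31 2.56 -0.1 -20" --pt "2.6 0.42 2.87 -0.1 -22.5" --pt "2.6 0.54 3.17 -0.1 -25" --pt "2.6 0.67 3.46 -0.1 -27.5" --pt "2.6 0.82 3.75 -0.1 -30" --pt "2.6 0.98 4.04 -0.1 -32.5" --pt "2.6 1.15 4.31 -0.1 -35" --pt "2.6 1.34 4.58 -0.1 -37.5" --pt "2.6 1.34 4.58 -0.1 -37.5"

```text
time: 17.7
tool_pos: [0.5548, 0.2465, 0.1663]
tcp_rot: [-0.01, -3.139, 0.004]
wrist_force: [-2.4, -5.0, -0.3]
width: 0.305
grip_force: 2.0
```

```bash
python3 arc.py | head -12
```

```text
[0.55477044 0.24652972 0.1662699 ] 0.30540917506241744 [-2.44452486 -5.02611485 -0.25822099] [-0.67039134  0.38916717 -0.05141171]
0.07405179375739515 -2.6860302256154287 89.64971735356376
0.0 [-0.04 -0.  ]
2.5 [-0.05  0.32]
5.0 [-0.04  0.65]
7.5 [-0.02  0.97]
10.0 [0.02 1.3 ]
12.5 [0.07 1.62]
15.0 [0.13 1.94]
17.5 [0.21 2.25]
20.0 [0.3  2.56]
22.5 [0.41 2.87]
```

Emit:
step_arm --pt "2.6 -0.03 0.16 0 -1.2" --pt "2.6 -0.05 0.32 0 -2.5" --pt "2.6 -0.05 0.48 0 -3.7" --pt "2.6 -0.04 0.65 0 -5" --pt "2.6 -0.04 0.65 0 -5"

```text
time: 18.2
tool_pos: [0.5552, 0.2526, 0.1662]
tcp_rot: [0.126, -3.136, 0.005]
wrist_force: [-3.6, -5.4, 0.5]
width: 0.3
grip_force: 2.4
```

Emit:
step_arm --pt "2.6 -0.01 0.1 0 -0.8" --pt "2.6 -0.01 0.2 0 -1.6" --pt "2.6 0 0.3 0 -2.4" --pt "2.6 0 0.3 0 -2.4"

```text
time: 18.6
tool_pos: [0.5549, 0.2543, 0.1662]
tcp_rot: [0.192, -3.132, 0.008]
wrist_force: [-3.2, -7.7, 1.6]
width: 0.301
grip_force: 4.1
```

Emit:
step_arm --pt "2.6 0 0.1 0 -0.8" --pt "2.6 0 0.2 0 -1.6" --pt "2.6 0 0.2 0 -1.6"

```text
time: 18.9
tool_pos: [0.5545, 0.2544, 0.1661]
tcp_rot: [0.236, -3.128, 0.013]
wrist_force: [-3.5, -14.8, 3.1]
width: 0.302
grip_force: 6.7
```

Emit:
step_arm --pt "2.6 0 0.1 0 0" --pt "2.6 0 0.2 0 0" --pt "2.6 0 0.2 0 0"

```text
time: 19.2
tool_pos: [0.5545, 0.2546, 0.166]
tcp_rot: [0.235, -3.128, 0.018]
wrist_force: [-3.0, -19.2, 3.3]
width: 0.303
grip_force: 9.3
```

End stop reached: no further motion and the force climbed to 19 N. I'll back off to centre, open, lift clear and check.

Emit:
step_arm --pt "2.6 0 -0.4 0 0" --pt "2.6 0 -0.7 0 0" --pt "4 0 -0.8 0 0" --pt "4 0 -0.8 0 0" --pt "4 0 -0.8 0 0" --pt "4 0 -0.8 -2 0" --pt "4 0 -0.8 -5 0" --pt "4 0 -0.8 -9 0" --pt "4 0 -0.8 -13 0" --pt "4 0 -4 -15 10" --pt "4 0 -8 -15 20" --pt "4 0 -8 -15 28" --pt "4 0 -8 -15 28" --pt "4 0 -8 -15 28"

```text
time: 20.6
tool_pos: [0.5678, 0.1822, 0.3172]
tcp_rot: [0.528, 3.096, 0.001]
wrist_force: [0.1, 0.9, 1.3]
width: 0.47
grip_force: 0.0
```

```bash
python3 - <<'E'
from h import *
im,d,K,T=cam('wrist');P=cloud(d,K,T)
s=bot.read_state();print(s['time'],s['tool_pos'],s['wrist_force'])
m=(im.max(2)<70)&(P[...,2]>.15)&(P[...,2]<.26)
n,l,st,c=cv2.connectedComponentsWithStats(m.astype(np.uint8))
for i in range(1,n):
    if st[i,4]>60: q=P[l==i];print(st[i],c[i].round(1),np.nanmedian(q,0).round(4),np.nanpercentile(q[:,2],[2,98]).round(4))
a,_=bot.read_camera('scene');b,_=bot.read_camera('side')
crop=np.hstack([cv2.resize(a[260:410,200:300],(267,400)),cv2.resize(b[165:285,250:330],(267,400))])
w=cv2.resize(im,(266,200));w=np.vstack([w,np.zeros((200,266,3),np.uint8)])
cv2.imwrite('pics/end.png',np.hstack([crop,w])[:,:,::-1])
E
```

```text
20.65 [0.5677238  0.18244161 0.3170909 ] [0.57507633 1.00336241 0.43076475]
[466   0  26  25 224] [474.8  14.1] [0.4577 0.3448 0.1554] [0.1503 0.1608]
[ 338   15   46   60 2007] [360.1  42.1] [0.4602 0.2466 0.2296] [0.176  0.2311]
[347  89  30  77 211] [362.9 124. ] [0.5027 0.2446 0.1576] [0.1546 0.1617]
[376 169  26  27 385] [389.  184.2] [0.552  0.2464 0.1877] [0.1577 0.1896]
[ 396  252  244   81 3545] [536.7 285.6] [0.6702 0.3668 0.1621] [0.1505 0.2378]
[ 266  308   96   39 1086] [315.  326.5] [0.6618 0.1487 0.1574] [0.1503 0.1627]
```

View pics/end.png

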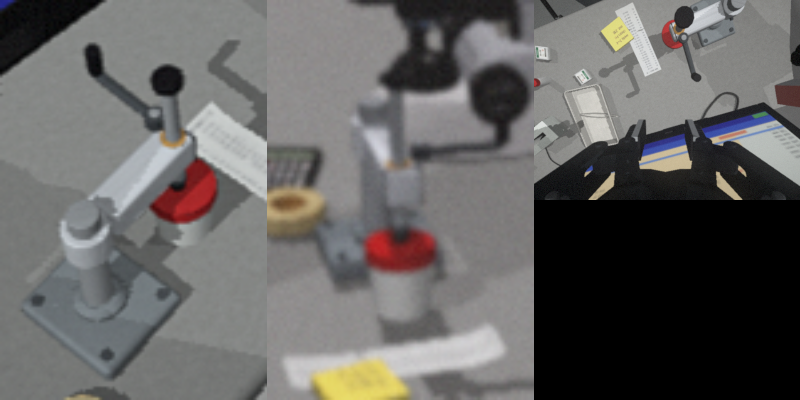

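The end view shows the lever swung to its stop, with the post now at about (0.552,0.247). The knob top is unchanged at 0.230, the foot is on the red lid and the cup is upright in place. The arm is clear of everything.

```bash
python3 -c "
from workcell import bot
print(bot.finish_job())"
```

```text
the job is handed in; nothing more can be done
None
```

The job is handed in: the rod's foot rests lightly on the sample cup's lid and the clamp lever is locked against its end stop; the cup is still standing in place, the arm touched nothing else on the bench, and it took about 21 s.

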